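Scan the walnut bowl's stock label

ROBOT

A 7-joint arm with a two-finger parallel gripper is mounted at the origin on the work surface. World frame = base frame: x ahead of the robot, y to its left, z up, the work surface at z = 0. Lengths are in mm, angles in rad, forces in N, time in s.
With the tool pointing down it reaches from about 350 to 900 mm from the base axis. Payload 7.2 kg.
Tool frame: the origin (TCP) lies at the centre of the arm's flange, where the gripper is bolted on; the fingertips stand 173 mm ahead of it and the grasp point (between the pads) lies 155 mm ahead of it; y points along the fingers, x is the direction in which the jaws open and shut, and the axes are right-handed (so a half turn about y gives the same grasp; the last joint's range is limited). The gripper opens to 85 mm and grips with 20 to 120 N. Pads are 22 mm wide; open, the fingers measure 114 mm over their backs; the gripper's body (76 mm by 85 mm) begins 54 mm behind the grasp point. The pads swing forward as they close: fully open they stand 13 mm farther back than shut.
Start: joints at [1.14, 0.411, -0.013, 1.596, 0.006, 1.134, -0.082], TCP at [221.795, -584.32, 404.697] pointing down, gripper open.
Joint ranges: [-2.95, 2.95], [-0.29, 1.99], [-1.47, 1.44], [0.14, 2.54], [-1.03, 4.17], [0.13, 1.85], [-2.86, 2.86]. Speed limits (rad/s): [2.39, 2.39, 3.01, 3.01, 3.14, 3.14, 3.14].

INTERFACE

Orientations are given as a unit quaternion [x, y, z, w].
In Python, from workcell import * gives the robot as it stands. The module is installed in compiled form; this text tells all that it offers.
- The arm moves only by the shell command python3 -m crank 'ROWS' [FORCE]. ROWS is JSON, a list of rows, each an object with "delta_pos": the shift along the tool's x, y, z in mm, a list of three; "twist": the turn about the tool's y in rad; "hand": the gripper command: -1 is fully open, 1 is shut, values between are in proportion. A call has 1 to 20 rows; each row shifts and turns the commanded pose from where the row before left it, along the tool's axes as they then stand; what a row does not reach is not made up. A row lasts 1/12 s, in which the tool goes at most 41.7 mm and 7.16 degrees, less where a joint would pass 70% of its speed; a pose out of reach is approached as far as the arm can. A call is refused whole if a number of a shift passes 41.7 or a number of a turn 0.125, either way. A call with a gripper value outside its range is refused whole. The fingers move at their own pace and stop on an object; FORCE is the grip in N (left out, the last holds). Time passes only in rows, so rows that do not move let the fingers close. It gives the time, the measured TCP pose, the force and the opening at its end, in the units of the state.
- sense(): the state, without advancing time (a new reading comes with each control period).
- get_image(name): name is "side" or "top"; returns the picture (400x640x3 uint8, red, green, blue); there is no depth.
- get_calibration(name): a dict with "vfov" (degrees; the focal length in pixels is half the picture's height over the tangent of half this angle, whatever the lens; pixels are square), "cx", "cy" (the principal point, pixels), "view" (4x4, takes a point from world to camera coordinates). Camera axes: x right, y up, looking along -z (the intrinsics and any distortion apply to the point x, -y, -z); pixel columns grow to the right and rows downward; lengths in mm; the calibration is good to about 2 mm. A picture is of the moment at which its call begins. get_calibration takes no time and is no camera call.
- hand_in(): hands the job in, once; it reports no verdict.
The state is a dict: "time_s": time; "joints": joint angles; "dq": joint speeds; "joint_torque": joint torques, N m; "tool_pos": TCP position; "orientation": TCP orientation; "force": force on the tool from outside, world axes, zero at the start; "torque": the same for the moment, N m; "gripper_width": finger opening in mm.
Only numpy, scipy, OpenCV 4.12 (cv2) and the standard library are available. Lean on these libraries where they do the work, as an engineer would, in place of code of your own. Each camera call takes 0.05 s, during which the arm holds its last target.

TASK

Pick up the yellow-headed hand scanner from its black rubber mat and scan the barcode label of the dark walnut bowl: hold the scanner level and still for two seconds with its window centred about 8 cm above the label and its scan line running across all the bars. Then lay it back flat, window down, where it lay on its mat and let go; do not drop it, and do not disturb any of the three bowls.

Things in the scene. Friction and masses are not known exactly. Their poses are not given: they have to be found in the camera images.
- scanner: Hand scanner, 0.2 kg, flat on its fixed black mat (200 x 95 x 4). Origin: centre of underside; x from handle to head, z up; in mm: 165 long. Grey-black handle x -85 to 30, 32 wide in y, z 4 to 36; grip it near its balance, x -10, z 24. Yellow head x 25 to 80, 56 wide, 40 tall. Red window in underside at x 52, y 0, looks along -z; scan line along y, marked by a black line on top. Always on, no trigger.
- walnut_label (a point): Centre of the white 56 x 30 mm barcode label on top of the dark brown walnut bowl, darkest of three upturned bowls (each 112 mm across below, 80 mm across the flat top, 55 mm tall, 0.3 kg, loose). The point is 56 mm above the work surface, on the bowl's axis; z up, y along the label's long side, x along the bars. The scanner's scan line must lie along y, either way round.
- maple: Pale cream maple bowl, same size and same label: leave alone. Origin: centre of its underside, z up.
- cherry: Reddish brown cherry bowl, same size and same label: leave alone. Origin: centre of its underside, z up.
There are look-alikes about, which are no part of the job. Leave any green look-alike of the scanner alone.

How it is judged:
By the outcome, as a careful person would: the job done as asked, in the order asked, and still so for the second after the job is handed in, with the robot touching nothing.
It also fails if it takes over 46 s, if anything falls off the work surface, if the arm or the gripper's body presses on something with over 40 N, if the wrist force passes 120 N, or if a joint passes its speed limit or range.

## Working session

There is one attempt and no reset: what is moved stays moved. The work goes in short steps, Python scripts to look and compute and a shell command to move; the robot and the scene stay as the last step left them, time stands still between calls to the robot, and variables do not carry over. Pictures are saved under pics/ and viewed, and the job is handed in when it is done.

```bash
mkdir -p pics; python3 - <<'E'
from workcell import *
import cv2
s=sense(); print({k:s[k] for k in ("time_s","tool_pos","orientation","gripper_width","force")})
for n in("side","top"):
    cv2.imwrite(f"pics/{n}0.png",get_image(n)[:,:,::-1]); print(n,get_calibration(n))
E
```

```text
{'time_s': 0.0, 'tool_pos': array([ 221.69967715, -584.12348411,  403.83999805]), 'orientation': array([-0.58172621,  0.40208522, -0.40106551,  0.58229593]), 'gripper_width': 85.48890942231472, 'force': array([ 0.70315904,  0.28137336, -0.1936229 ])}
side {'vfov': 52.08654014983709, 'cx': 316.6569876958245, 'cy': 203.28631614224633, 'view': array([[-9.24733965e-01, -3.80050627e-01, -2.07030069e-02,
         4.36358950e+02],
       [ 2.11483183e-01, -5.58279793e-01,  8.02245932e-01,
        -1.41472308e+02],
       [-3.16452140e-01,  7.37485724e-01,  5.96634603e-01,
        -1.01694021e+03],
       [ 0.00000000e+00,  0.00000000e+00,  0.00000000e+00,
         1.00000000e+00]])}
top {'vfov': 48.544727261677956, 'cx': 325.23961650678774, 'cy': 201.1940971707502, 'view': array([[ 1.37093601e-02, -9.99827244e-01,  1.25513566e-02,
         2.26805281e+01],
       [ 9.92893038e-01,  1.50962088e-02,  1.18048800e-01,
        -4.43751595e+02],
       [-1.18217884e-01,  1.08437810e-02,  9.92928469e-01,
        -1.11572436e+03],
       [ 0.00000000e+00,  0.00000000e+00,  0.00000000e+00,
         1.00000000e+00]])}
```

View pics/side0.png

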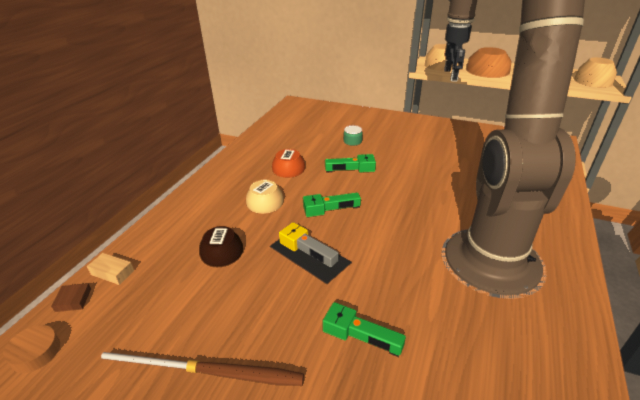

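View pics/top0.png

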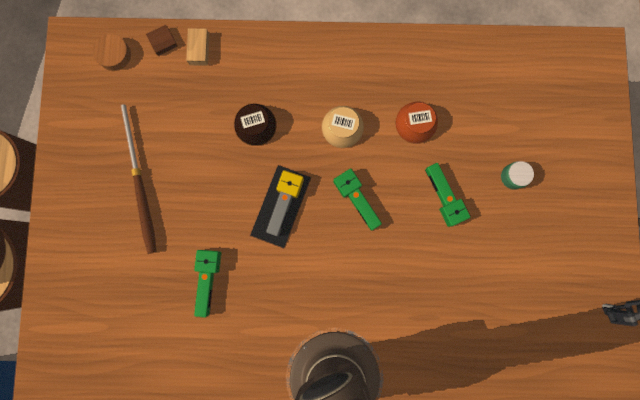

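```bash
python3 - <<'E'
import cv2
a=cv2.imread("pics/top0.png"); b=cv2.imread("pics/side0.png")
cv2.imwrite("pics/c1.png",cv2.resize(a[160:250,240:330],None,fx=6.5,fy=6.5,interpolation=cv2.INTER_CUBIC))
cv2.imwrite("pics/c2.png",cv2.resize(a[95:155,225:285],None,fx=9,fy=9,interpolation=cv2.INTER_CUBIC))
cv2.imwrite("pics/c3.png",cv2.resize(b[210:290,190:360],None,fx=4.5,fy=4.5,interpolation=cv2.INTER_CUBIC))
E
```

```text
(no output)
```

View pics/c1.png

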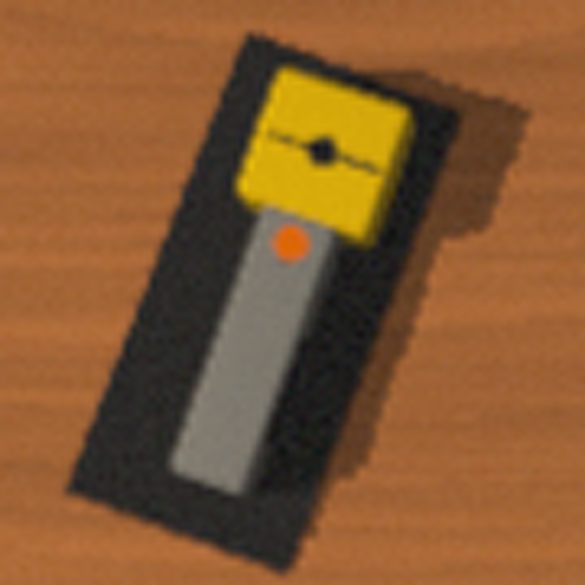

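View pics/c2.png

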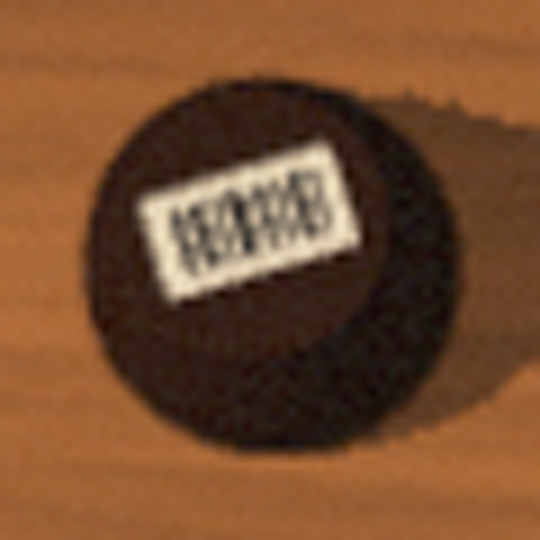

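View pics/c3.png

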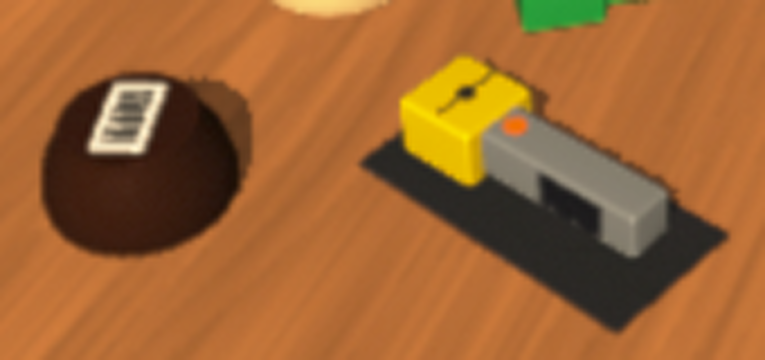

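```bash
cat >h.py <<'E'
import numpy as np
from workcell import get_calibration
C={n:get_calibration(n) for n in("side","top")}
def ray(n,p):
    c=C[n]; f=200/np.tan(np.radians(c["vfov"]/2)); V=c["view"]
    d=np.array([(p[0]-c["cx"])/f,-(p[1]-c["cy"])/f,-1.])
    R=V[:3,:3]; return -R.T@V[:3,3], R.T@d
def onz(n,p,z):
    o,d=ray(n,p); return o+d*(z-o[2])/d[2]
def tri(ps,pt):
    A=[];b=[]
    for n,p in(("side",ps),("top",pt)):
        o,d=ray(n,p); d=d/np.linalg.norm(d); M=np.eye(3)-np.outer(d,d); A.append(M); b.append(M@o)
    return np.linalg.solve(sum(A),sum(b))
def crop(p,s,o): return ((p[0]+.5)/s-.5+o[0],(p[1]+.5)/s-.5+o[1])
def proj(n,X):
    c=C[n]; f=200/np.tan(np.radians(c["vfov"]/2)); q=c["view"][:3,:3]@X+c["view"][:3,3]
    return c["cx"]+f*q[0]/-q[2], c["cy"]-f*q[1]/-q[2]
E
python3 - <<'E'
from h import *
np.set_printoptions(precision=1,suppress=True)
T1=lambda *p:crop(p,6.5,(240,160)); T2=lambda *p:crop(p,9,(225,95)); S=lambda *p:crop(p,4.5,(190,210))
def rep(name,n,f,pts,z):
    P=np.array([onz(n,f(*p),z) for p in pts]); 
    print(name,n,P[:,:2].tolist() and P[:,:2].round(1).tolist(),"mean",P.mean(0),"edges",np.linalg.norm(P-np.roll(P,-1,0),axis=1))
    return P
def ang(a,b): d=b-a; return np.degrees(np.arctan2(d[1],d[0]))
P=rep("mat","top",T1,[(250,35),(462,112),(290,572),(68,490)],4); print(ang(P[3],P[0]),ang(P[2],P[1]),ang(P[0],P[1]))
P=rep("mat","side",S,[(362,161),(727,235),(617,330)],4)
P=rep("label","top",T2,[(137,193),(328,140),(362,243),(172,303)],56); print(ang(P[0],P[1]),ang(P[3],P[2]),ang(P[0],P[3]))
P=rep("label","side",S,[(115,80),(168,84),(140,154),(88,150)],56); print(ang(P[0],P[3]),ang(P[1],P[2]))
P=rep("line","top",T1,[(270,133),(378,168),(322,151)],44);print(ang(P[0],P[1]))
P=rep("line","side",S,[(438,113),(492,68),(467,93)],44);print(ang(P[0],P[1]))
P=rep("handle end+button","top",T1,[(172,465),(240,493),(291,244)],40);print(ang((P[0]+P[1])/2,P[2]))
print("tri dot",tri(S(467,93),T1(322,151)),"button",tri(S(515,126),T1(291,244)),"label",tri(S(128,117),T2(250,220)))
s=2.5
E
```

```text
mat top [[540.7, 155.1], [510.3, 68.3], [323.5, 133.5], [354.8, 222.8]] mean [432.3 144.9   4. ] edges [ 92.  197.9  94.7 197.9]
-20.01754879624053 -19.244882998605387 -109.29556523697869
mat side [[540.3, 154.5], [323.4, 135.4], [354.8, 222.4]] mean [406.1 170.8   4. ] edges [217.7  92.5 197.5]
label top [[656.0, 251.1], [672.5, 197.4], [642.5, 186.8], [624.1, 240.0]] mean [648.8 218.8  56. ] edges [56.2 31.8 56.3 33.8]
-72.90845518762151 -70.89803242215115 -160.89322422462098
label side [[673.8, 193.5], [643.3, 185.6], [625.4, 242.0], [653.9, 249.5]] mean [649.1 217.6  56. ] edges [31.5 59.1 29.5 59.4]
109.48539046306958 107.58658725770633
line top [[493.8, 142.3], [480.6, 99.8], [487.0, 121.8]] mean [487.1 121.3  44. ] edges [44.5 22.9 21.6]
-107.23113561945286
line side [[494.9, 140.9], [482.8, 93.5], [486.9, 119.1]] mean [488.2 117.8  44. ] edges [48.9 26.  23.2]
-104.40627698331966
handle end+button top [[363.6, 177.3], [353.1, 150.7], [450.6, 133.4]] mean [389.1 153.8  40. ] edges [28.6 99.  97.5]
-18.371253019562012
tri dot [486.2 121.5  46.2] button [450.5 133.3  42. ] label [648.4 218.7  56.5]
```

Candidates for the scanner in the top view are the yellow-headed one on the black mat (290,183) and three green look-alikes: (357,198), (447,195) and (206,283). Bowls are walnut, near-black (255,124); maple (343,126); cherry (416,121). The close crops confirm the yellow head on the mat and the darkest bowl. Sizes measure correctly: mat 92 x 198, label 56 x 32, and the triangulated heights agree to 2 mm.

Scanner yaw is about -18.3°, with the grip point at (428,140). The label is at (648.7,218.5), with its x axis at 18.3°.

```bash
python3 -m crank '[{"delta_pos":[-28,0,28],"twist":0,"hand":-1},{"delta_pos":[-28,0,28],"twist":0,"hand":-1},{"delta_pos":[-28,0,28],"twist":0,"hand":-1},{"delta_pos":[-28,0,28],"twist":0,"hand":-1},{"delta_pos":[-28,0,28],"twist":0,"hand":-1},{"delta_pos":[-28,0,28],"twist":0,"hand":-1},{"delta_pos":[-28,0,28],"twist":0,"hand":-1},{"delta_pos":[-28,0,28],"twist":0,"hand":-1},{"delta_pos":[-28,0,28],"twist":0,"hand":-1},{"delta_pos":[-28,0,28],"twist":0,"hand":-1},{"delta_pos":[-32,0,17],"twist":0,"hand":-1},{"delta_pos":[-32,0,17],"twist":0,"hand":-1},{"delta_pos":[-32,0,17],"twist":0,"hand":-1},{"delta_pos":[-32,0,17],"twist":0,"hand":-1},{"delta_pos":[-32,0,17],"twist":0,"hand":-1},{"delta_pos":[-32,0,17],"twist":0,"hand":-1},{"delta_pos":[-32,0,17],"twist":0,"hand":-1},{"delta_pos":[-32,0,17],"twist":0,"hand":-1},{"delta_pos":[-32,0,17],"twist":0,"hand":-1},{"delta_pos":[-32,0,17],"twist":0,"hand":-1}]' 40
python3 -m crank '[{"delta_pos":[0,0,0],"twist":-0.123,"hand":-1},{"delta_pos":[0,0,0],"twist":-0.123,"hand":-1},{"delta_pos":[0,0,0],"twist":-0.123,"hand":-1},{"delta_pos":[0,0,0],"twist":-0.123,"hand":-1},{"delta_pos":[0,0,0],"twist":-0.123,"hand":-1},{"delta_pos":[0,0,0],"twist":-0.123,"hand":-1},{"delta_pos":[0,0,0],"twist":-0.123,"hand":-1},{"delta_pos":[0,0,0],"twist":-0.123,"hand":-1},{"delta_pos":[0,0,0],"twist":-0.123,"hand":-1},{"delta_pos":[0,0,0],"twist":-0.123,"hand":-1},{"delta_pos":[0,0,0],"twist":-0.123,"hand":-1},{"delta_pos":[0,0,0],"twist":-0.123,"hand":-1},{"delta_pos":[0,0,0],"twist":-0.123,"hand":-1},{"delta_pos":[0,0,0],"twist":-0.123,"hand":-1},{"delta_pos":[0,0,0],"twist":-0.123,"hand":-1},{"delta_pos":[0,0,0],"twist":-0.123,"hand":-1},{"delta_pos":[0,0,0],"twist":-0.123,"hand":-1},{"delta_pos":[0,0,0],"twist":-0.123,"hand":-1},{"delta_pos":[0,0,0],"twist":-0.123,"hand":-1},{"delta_pos":[0,0,0],"twist":-0.123,"hand":-1}]'
cat >>h.py <<'E'
def go(target,yaw,scanner=None):
    from workcell import sense
    from scipy.spatial.transform import Rotation as Ro
    s=sense(); R=Ro.from_quat(s["orientation"]).as_matrix(); x=R[:,0]
    y0=np.degrees(np.arctan2(x[1],x[0])); dy=(yaw-y0+180)%360-180
    print("t",round(s["time_s"],2),"tcp",s["tool_pos"].round(1),"yaw",round(y0,2),"ydown",R[:,1].round(4),"w",round(s["gripper_width"],1),"F",np.round(s["force"],1))
    d=np.array(target)-s["tool_pos"]
    Rn=Ro.from_euler("z",dy,degrees=True).as_matrix()@R
    print("delta now-axes",(R.T@d).round(1),"delta after-twist axes",(Rn.T@d).round(1),"twist",round(-np.radians(dy),4),"j",s["joints"].round(2))
E
python3 -c "
from h import *
go([427.9,140.5,183],71.7)"
```

```text
time_s: 1.77
tool_pos: [429.2, 138.0, 404.7]
orientation: [0.582, -0.402, 0.402, -0.582]
force: [1.0, -0.1, 0.1]
gripper_width: 85.3
time_s: 3.43
tool_pos: [429.4, 136.2, 404.5]
orientation: [-0.572, -0.416, 0.416, 0.572]
force: [-0.2, -0.5, -1.0]
gripper_width: 85.3
t 3.43 tcp [429.4 136.2 404.5] yaw 72.08 ydown [-5.e-04 -2.e-04 -1.e+00] w 85.3 F [-0.2 -0.5 -1. ]
delta now-axes [  3.7 221.5   2.7] delta after-twist axes [  3.7 221.5   2.7] twist 0.0066 j [ 0.44  0.23 -0.97  1.95  0.22  1.07  0.63]
```

```bash
python3 -m crank '[{"delta_pos":[3.4,36,2.9],"twist":0,"hand":-1},{"delta_pos":[0,36,0],"twist":0,"hand":-1},{"delta_pos":[0,36,0],"twist":0,"hand":-1},{"delta_pos":[0,36,0],"twist":0,"hand":-1},{"delta_pos":[0,0,0],"twist":0,"hand":-1}]'
python3 -c "
from h import *
from workcell import *
import cv2
go([427.9,140.5,183],71.7)
a=get_image('top')[:,:,::-1];b=get_image('side')[:,:,::-1]
cv2.imwrite('pics/t1.png',cv2.resize(a[150:260,220:340],None,fx=5,fy=5,interpolation=cv2.INTER_CUBIC))
cv2.imwrite('pics/s1.png',cv2.resize(b[160:300,230:400],None,fx=4,fy=4,interpolation=cv2.INTER_CUBIC))
"
```

```text
time_s: 3.85
tool_pos: [425.7, 139.1, 255.4]
orientation: [-0.572, -0.411, 0.418, 0.574]
force: [-1.1, -0.6, 0.0]
gripper_width: 85.0
t 3.85 tcp [425.7 139.1 255.4] yaw 71.75 ydown [-0.0096 -0.0019 -1.    ] w 85.0 F [-1.1 -0.6  0. ]
delta now-axes [ 2.4 72.4 -2.3] delta after-twist axes [ 2.4 72.4 -2.3] twist 0.0009 j [ 0.26  0.45 -0.84  2.12  0.48  0.78  0.37]
```

View pics/t1.png

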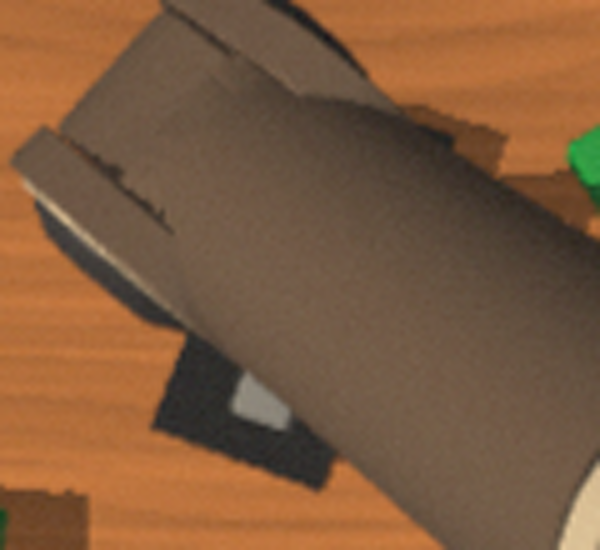

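View pics/s1.png

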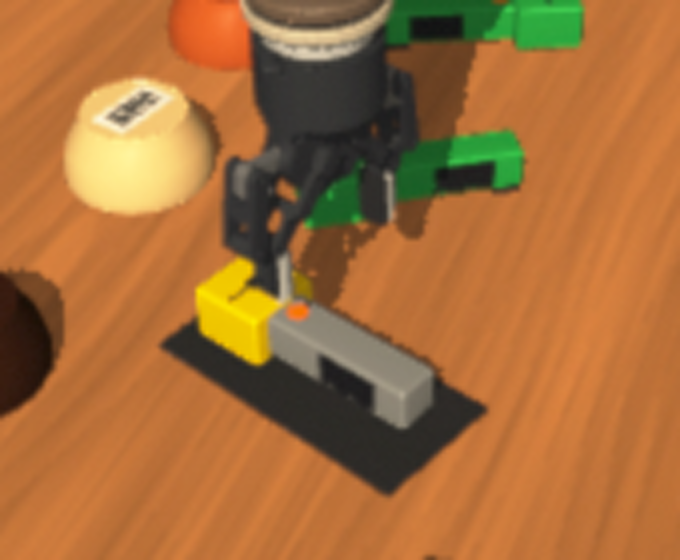

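```bash
python3 -m crank '[{"delta_pos":[0,26,0],"twist":0,"hand":-1},{"delta_pos":[0,26,0],"twist":0,"hand":-1},{"delta_pos":[0,25,0],"twist":0,"hand":-1},{"delta_pos":[0,0,0],"twist":0,"hand":-1},{"delta_pos":[0,0,0],"twist":0,"hand":-1},{"delta_pos":[0,0,0],"twist":0,"hand":-1}]'
python3 -c "
from h import *
from workcell import *
import cv2
go([427.9,140.5,183],71.7)
b=get_image('side')[:,:,::-1]
cv2.imwrite('pics/s2.png',cv2.resize(b[190:300,240:370],None,fx=5,fy=5,interpolation=cv2.INTER_CUBIC))
"
```

```text
time_s: 4.45
tool_pos: [428.9, 141.0, 186.0]
orientation: [0.573, 0.415, -0.413, -0.573]
force: [0.2, 0.8, -0.0]
gripper_width: 85.1
t 4.45 tcp [428.9 141.  186. ] yaw 71.73 ydown [ 3.1e-03  7.0e-04 -1.0e+00] w 85.1 F [ 0.2  0.8 -0. ]
delta now-axes [-0.8  3.   0.8] delta after-twist axes [-0.8  3.   0.8] twist 0.0005 j [ 0.15  0.57 -0.71  2.16  0.64  0.63  0.23]
```

View pics/s2.png

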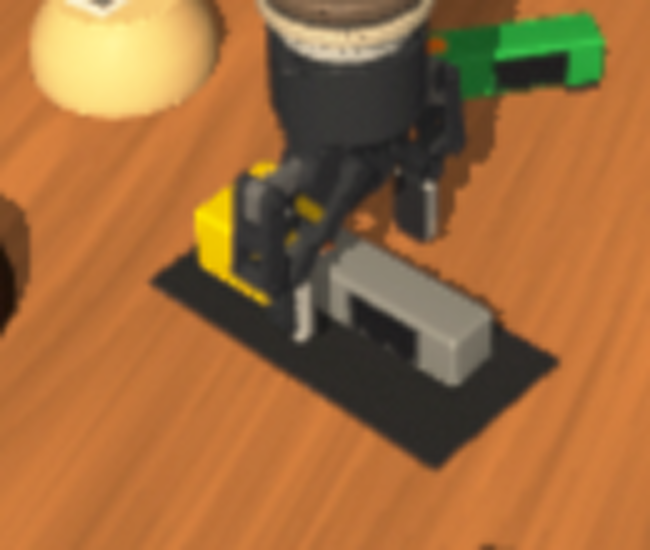

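```bash
python3 -m crank '[{"delta_pos":[0,1,0],"twist":0,"hand":-0.2},{"delta_pos":[0,0,0],"twist":0,"hand":0},{"delta_pos":[0,0,0],"twist":0,"hand":0.3},{"delta_pos":[0,0,0],"twist":0,"hand":1},{"delta_pos":[0,0,0],"twist":0,"hand":1},{"delta_pos":[0,0,0],"twist":0,"hand":1},{"delta_pos":[0,0,0],"twist":0,"hand":1},{"delta_pos":[0,0,0],"twist":0,"hand":1}]' 60
python3 -c "
from h import *
from workcell import *
import cv2
go([427.9,140.5,183],71.7)
b=get_image('side')[:,:,::-1]
cv2.imwrite('pics/s3.png',cv2.resize(b[190:300,240:370],None,fx=5,fy=5,interpolation=cv2.INTER_CUBIC))
"
```

```text
time_s: 5.17
tool_pos: [428.0, 140.6, 183.2]
orientation: [0.573, 0.414, -0.414, -0.573]
force: [-2.2, -1.3, 8.5]
gripper_width: 31.2
t 5.17 tcp [428.  140.6 183.2] yaw 71.74 ydown [ 7.e-04 -3.e-04 -1.e+00] w 31.2 F [-2.2 -1.3  8.5]
delta now-axes [-0.1  0.2  0.1] delta after-twist axes [-0.1  0.2  0.1] twist 0.0007 j [ 0.15  0.57 -0.71  2.16  0.64  0.63  0.23]
```

View pics/s3.png

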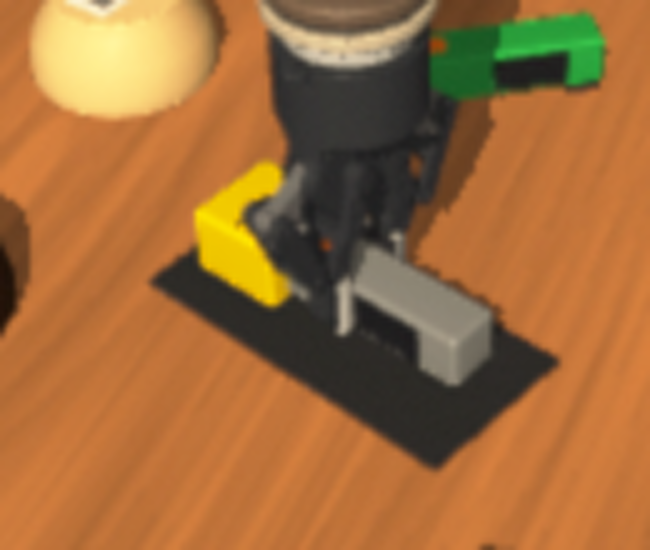

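```bash
python3 -m crank '[{"delta_pos":[0,-4,0],"twist":0,"hand":1},{"delta_pos":[0,-10,0],"twist":0,"hand":1},{"delta_pos":[0,-18,0],"twist":0,"hand":1},{"delta_pos":[0,-25,0],"twist":0,"hand":1},{"delta_pos":[0,-25,0],"twist":0,"hand":1},{"delta_pos":[0,-25,0],"twist":0,"hand":1},{"delta_pos":[0,-15,0],"twist":0,"hand":1},{"delta_pos":[0,-10,0],"twist":0,"hand":1},{"delta_pos":[0,0,0],"twist":0,"hand":1},{"delta_pos":[0,0,0],"twist":0,"hand":1},{"delta_pos":[0,0,0],"twist":0,"hand":1}]'
python3 -c "
from h import *
from workcell import *
import cv2
go([589.8,199,315.2],108.3)
a=get_image('top')[:,:,::-1];b=get_image('side')[:,:,::-1]
cv2.imwrite('pics/t4.png',cv2.resize(a[100:260,200:400],None,fx=3.5,fy=3.5,interpolation=cv2.INTER_CUBIC))
cv2.imwrite('pics/s4.png',cv2.resize(b[120:300,180:400],None,fx=3.3,fy=3.3,interpolation=cv2.INTER_CUBIC))
"
```

```text
time_s: 6.13
tool_pos: [427.5, 140.1, 313.8]
orientation: [-0.573, -0.414, 0.415, 0.573]
force: [-0.4, -0.6, -1.7]
gripper_width: 31.1
t 6.13 tcp [427.5 140.1 313.8] yaw 71.72 ydown [-1.4e-03 -5.0e-04 -1.0e+00] w 31.1 F [-0.4 -0.6 -1.7]
delta now-axes [ 106.8   -1.6 -135.6] delta after-twist axes [   5.    -1.6 -172.6] twist -0.6384 j [ 0.34  0.36 -0.91  2.06  0.37  0.89  0.47]
```

View pics/s4.png

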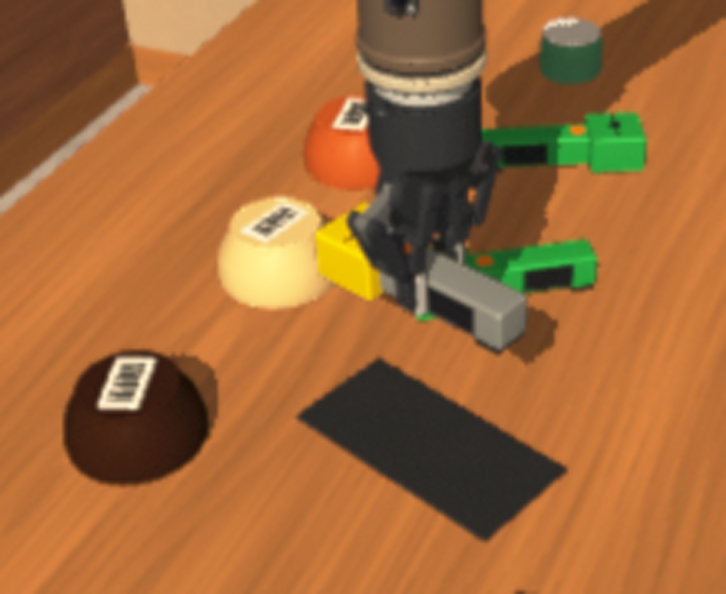

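```bash
python3 -m crank '[{"delta_pos":[0,0,0],"twist":-0.04,"hand":1},{"delta_pos":[0,0,0],"twist":-0.08,"hand":1},{"delta_pos":[0,0,0],"twist":-0.1,"hand":1},{"delta_pos":[0,0,0],"twist":-0.1,"hand":1},{"delta_pos":[0,0,0],"twist":-0.1,"hand":1},{"delta_pos":[0,0,0],"twist":-0.1,"hand":1},{"delta_pos":[0,0,0],"twist":-0.08,"hand":1},{"delta_pos":[0,0,0],"twist":-0.04,"hand":1},{"delta_pos":[0,0,-10],"twist":0,"hand":1},{"delta_pos":[1,0,-20],"twist":0,"hand":1},{"delta_pos":[1,0,-28],"twist":0,"hand":1},{"delta_pos":[1,0,-30],"twist":0,"hand":1},{"delta_pos":[1,0,-30],"twist":0,"hand":1},{"delta_pos":[1,0,-27],"twist":0,"hand":1},{"delta_pos":[0,0,-18],"twist":0,"hand":1},{"delta_pos":[0,0,-10],"twist":0,"hand":1},{"delta_pos":[0,0,0],"twist":0,"hand":1},{"delta_pos":[0,0,0],"twist":0,"hand":1},{"delta_pos":[0,0,0],"twist":0,"hand":1},{"delta_pos":[0,0,0],"twist":0,"hand":1}]'
python3 -c "
from h import *
from workcell import *
import cv2
go([589.8,199,315.2],108.3)
a=get_image('top')[:,:,::-1];b=get_image('side')[:,:,::-1]
cv2.imwrite('pics/t5f.png',a);cv2.imwrite('pics/s5f.png',b)
cv2.imwrite('pics/t5.png',cv2.resize(a[60:220,200:400],None,fx=3.5,fy=3.5,interpolation=cv2.INTER_CUBIC))
cv2.imwrite('pics/s5.png',cv2.resize(b[140:280,170:340],None,fx=4,fy=4,interpolation=cv2.INTER_CUBIC))
"
```

```text
time_s: 7.9
tool_pos: [589.9, 199.7, 314.4]
orientation: [-0.414, -0.573, 0.574, 0.414]
force: [0.2, 0.1, -2.2]
gripper_width: 31.1
t 7.9 tcp [589.9 199.7 314.4] yaw 108.4 ydown [-6.e-04 -7.e-04 -1.e+00] w 31.1 F [ 0.2  0.1 -2.2]
delta now-axes [-0.7 -0.8  0.3] delta after-twist axes [-0.7 -0.8  0.3] twist 0.0018 j [ 0.21  0.68 -0.93  1.65  0.59  1.12  1.01]
```

View pics/s5.png

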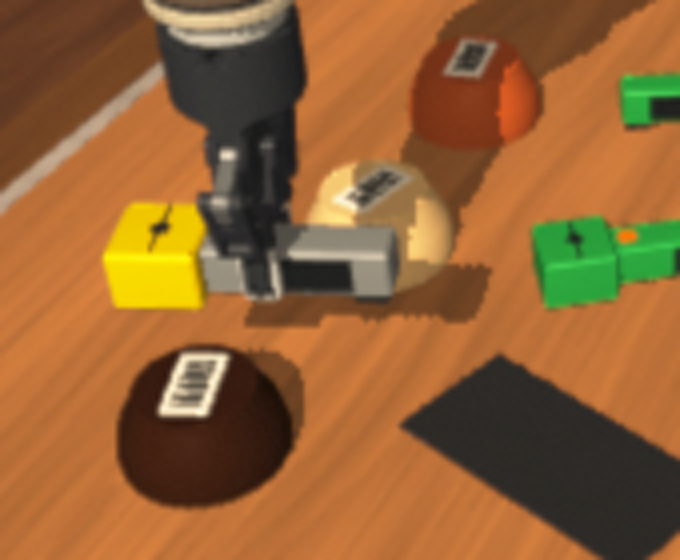

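View pics/t5.png

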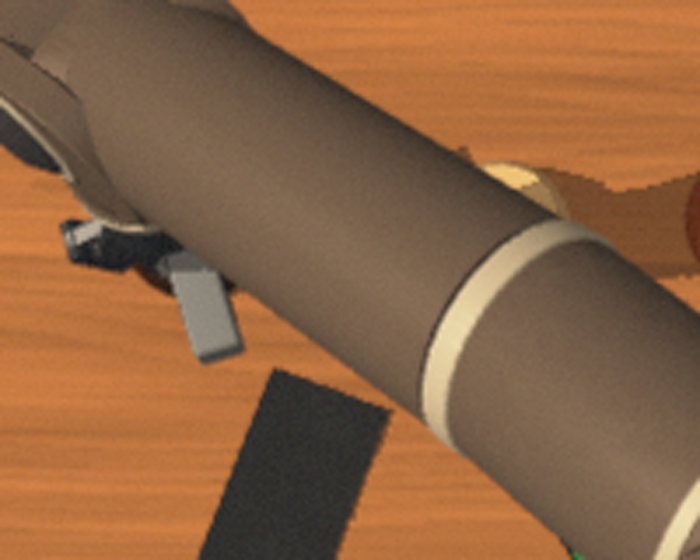

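Check the dot (crop 160,229) and the scan line in the side view, assuming the head top at z = 176.

```bash
python3 - <<'E'
from h import *
import cv2
f=lambda *p:crop(p,4,(170,140))
for z in (174,176,178): print(z,onz("side",f(160,229),z).round(1))
a=onz("side",f(151,248),176);b=onz("side",f(170,208),176);d=b-a;print(np.degrees(np.arctan2(d[1],d[0])),np.linalg.norm(d))
print("expected dot px",proj("side",np.array([648.7,218.5,176])),"seen",f(160,229))
# predicted scanner box for level check
u=np.radians(18.3);ex=np.array([np.cos(u),np.sin(u),0]);ey=np.array([-ex[1],ex[0],0]);o=np.array([648.7,218.5,136])-52*ex
im=cv2.imread("pics/s5f.png");im=cv2.resize(im[140:280,170:340],None,fx=4,fy=4,interpolation=cv2.INTER_CUBIC)
def pt(x,y,z):
    p=proj("side",o+x*ex+y*ey+np.array([0,0,z]));return tuple(int(round((v-k+.5)*4-.5)) for v,k in zip(p,(170,140)))
def box(x0,x1,w,z0,z1):
    for z in(z0,z1): cv2.polylines(im,[np.array([pt(x0,-w,z),pt(x1,-w,z),pt(x1,w,z),pt(x0,w,z)])],True,(255,0,255),1)
box(-85,30,16,4,36);box(25,80,28,0,40)
cv2.imwrite("pics/s5o.png",im)
E
```

```text
174 [650.5 216.1 174. ]
176 [648.6 218.4 176. ]
178 [646.6 220.6 178. ]
-71.57342227793163 40.082637781198024
expected dot px (np.float64(209.55112910208982), np.float64(196.89595063320743)) seen (209.625, 196.875)
```

View pics/s5o.png

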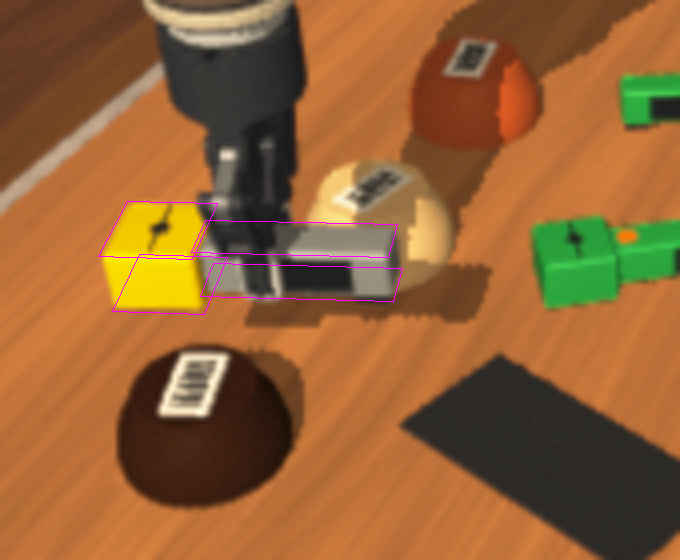

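The overlay fits the picture. Now the hold.

```bash
python3 -m crank '[{"delta_pos":[0,0,0],"twist":0,"hand":1},{"delta_pos":[0,0,0],"twist":0,"hand":1},{"delta_pos":[0,0,0],"twist":0,"hand":1},{"delta_pos":[0,0,0],"twist":0,"hand":1},{"delta_pos":[0,0,0],"twist":0,"hand":1},{"delta_pos":[0,0,0],"twist":0,"hand":1},{"delta_pos":[0,0,0],"twist":0,"hand":1},{"delta_pos":[0,0,0],"twist":0,"hand":1},{"delta_pos":[0,0,0],"twist":0,"hand":1},{"delta_pos":[0,0,0],"twist":0,"hand":1},{"delta_pos":[0,0,0],"twist":0,"hand":1},{"delta_pos":[0,0,0],"twist":0,"hand":1},{"delta_pos":[0,0,0],"twist":0,"hand":1},{"delta_pos":[0,0,0],"twist":0,"hand":1},{"delta_pos":[0,0,0],"twist":0,"hand":1},{"delta_pos":[0,0,0],"twist":0,"hand":1},{"delta_pos":[0,0,0],"twist":0,"hand":1},{"delta_pos":[0,0,0],"twist":0,"hand":1}]'
python3 -m crank '[{"delta_pos":[0,0,0],"twist":0,"hand":1},{"delta_pos":[0,0,0],"twist":0,"hand":1},{"delta_pos":[0,0,0],"twist":0,"hand":1},{"delta_pos":[0,0,0],"twist":0,"hand":1},{"delta_pos":[0,0,0],"twist":0,"hand":1},{"delta_pos":[0,0,0],"twist":0,"hand":1},{"delta_pos":[0,0,0],"twist":0,"hand":1},{"delta_pos":[0,0,0],"twist":0,"hand":1},{"delta_pos":[0,0,0],"twist":0,"hand":1},{"delta_pos":[0,0,0],"twist":0,"hand":1},{"delta_pos":[0,0,0],"twist":0,"hand":1},{"delta_pos":[0,0,0],"twist":0,"hand":1},{"delta_pos":[0,0,0],"twist":0,"hand":1},{"delta_pos":[0,0,0],"twist":0,"hand":1},{"delta_pos":[0,0,0],"twist":0,"hand":1},{"delta_pos":[0,0,0],"twist":0,"hand":1},{"delta_pos":[0,0,0],"twist":0,"hand":1},{"delta_pos":[0,0,0],"twist":0,"hand":1}]'
python3 -c "
from h import *
go([589.8,199,315.2],108.3)"
```

```text
time_s: 9.5
tool_pos: [590.4, 199.8, 314.7]
orientation: [-0.414, -0.574, 0.574, 0.414]
force: [-0.1, 0.2, -1.5]
gripper_width: 31.6
time_s: 11.0
tool_pos: [590.4, 199.8, 314.7]
orientation: [-0.414, -0.574, 0.574, 0.414]
force: [0.5, -0.5, -1.6]
gripper_width: 31.0
t 11.0 tcp [590.4 199.8 314.7] yaw 108.41 ydown [ 0. -0. -1.] w 31.0 F [ 0.5 -0.5 -1.6]
delta now-axes [-0.6 -0.5  0.9] delta after-twist axes [-0.6 -0.5  0.9] twist 0.0018 j [ 0.21  0.68 -0.93  1.65  0.59  1.12  1.02]
```

Held still for 3 s. Now reverse the moves.

```bash
python3 -m crank '[{"delta_pos":[0,0,10],"twist":0,"hand":1},{"delta_pos":[0,0,18],"twist":0,"hand":1},{"delta_pos":[-1,0,27],"twist":0,"hand":1},{"delta_pos":[-1,0,30],"twist":0,"hand":1},{"delta_pos":[-1,0,30],"twist":0,"hand":1},{"delta_pos":[-1,0,28],"twist":0,"hand":1},{"delta_pos":[-1,0,20],"twist":0,"hand":1},{"delta_pos":[0,0,10],"twist":0,"hand":1},{"delta_pos":[0,0,0],"twist":0.04,"hand":1},{"delta_pos":[0,0,0],"twist":0.08,"hand":1},{"delta_pos":[0,0,0],"twist":0.1,"hand":1},{"delta_pos":[0,0,0],"twist":0.1,"hand":1},{"delta_pos":[0,0,0],"twist":0.1,"hand":1},{"delta_pos":[0,0,0],"twist":0.1,"hand":1},{"delta_pos":[0,0,0],"twist":0.08,"hand":1},{"delta_pos":[0,0,0],"twist":0.04,"hand":1},{"delta_pos":[0,0,0],"twist":0,"hand":1},{"delta_pos":[0,0,0],"twist":0,"hand":1},{"delta_pos":[0,0,0],"twist":0,"hand":1}]'
python3 -c "
from h import *
go([428,140.6,183.2],71.74)"
```

```text
time_s: 12.58
tool_pos: [428.1, 140.7, 314.8]
orientation: [-0.573, -0.415, 0.415, 0.573]
force: [-0.6, 0.1, -2.3]
gripper_width: 31.4
t 12.58 tcp [428.1 140.7 314.8] yaw 71.84 ydown [ 4.e-04  3.e-04 -1.e+00] w 31.4 F [-0.6  0.1 -2.3]
delta now-axes [-2.000e-01  1.316e+02  1.000e-01] delta after-twist axes [-2.000e-01  1.316e+02  1.000e-01] twist 0.0017 j [ 0.34  0.36 -0.91  2.06  0.37  0.89  0.47]
```

```bash
python3 -m crank '[{"delta_pos":[0,10,0],"twist":0,"hand":1},{"delta_pos":[0,20,0],"twist":0,"hand":1},{"delta_pos":[0,25,0],"twist":0,"hand":1},{"delta_pos":[0,25,0],"twist":0,"hand":1},{"delta_pos":[0,23,0],"twist":0,"hand":1},{"delta_pos":[0,14,0],"twist":0,"hand":1},{"delta_pos":[0,7,0],"twist":0,"hand":1},{"delta_pos":[0,4,0],"twist":0,"hand":1},{"delta_pos":[0,1.5,0],"twist":0,"hand":1},{"delta_pos":[0,0,0],"twist":0,"hand":1},{"delta_pos":[0,0,0],"twist":0,"hand":1},{"delta_pos":[0,0,0],"twist":0,"hand":1},{"delta_pos":[0,0,0],"twist":0,"hand":1}]'
python3 -c "
from h import *
go([428,140.6,183.2],71.74)"
```

```text
time_s: 13.67
tool_pos: [428.2, 140.5, 185.8]
orientation: [0.573, 0.415, -0.414, -0.573]
force: [-0.4, 1.0, -2.2]
gripper_width: 31.2
t 13.67 tcp [428.2 140.5 185.8] yaw 71.72 ydown [ 1.4e-03  2.0e-04 -1.0e+00] w 31.2 F [-0.4  1.  -2.2]
delta now-axes [0.1 2.6 0.2] delta after-twist axes [0.1 2.6 0.2] twist -0.0003 j [ 0.15  0.57 -0.72  2.16  0.64  0.63  0.23]
```

```bash
python3 -m crank '[{"delta_pos":[0,1,0],"twist":0,"hand":1},{"delta_pos":[0,0.7,0],"twist":0,"hand":1},{"delta_pos":[0,0,0],"twist":0,"hand":1},{"delta_pos":[0,0,0],"twist":0,"hand":1}]'
python3 -c "
from h import *
go([428,140.6,183.2],71.74)"
```

```text
time_s: 14.0
tool_pos: [427.9, 140.5, 183.5]
orientation: [0.573, 0.414, -0.414, -0.573]
force: [-0.7, -0.3, -2.7]
gripper_width: 31.2
t 14.0 tcp [427.9 140.5 183.5] yaw 71.74 ydown [ 1.e-04 -0.e+00 -1.e+00] w 31.2 F [-0.7 -0.3 -2.7]
delta now-axes [ 0.2  0.3 -0.1] delta after-twist axes [ 0.2  0.3 -0.1] twist -0.0001 j [ 0.15  0.57 -0.71  2.16  0.65  0.63  0.23]
```

```bash
python3 -m crank '[{"delta_pos":[0,0.4,0],"twist":0,"hand":1},{"delta_pos":[0,0,0],"twist":0,"hand":1},{"delta_pos":[0,0,0],"twist":0,"hand":1}]'
```

```text
time_s: 14.25
tool_pos: [427.9, 140.5, 183.2]
orientation: [0.573, 0.414, -0.414, -0.573]
force: [-0.8, -1.3, 1.6]
gripper_width: 31.2
```

```bash
python3 -m crank '[{"delta_pos":[0,0.4,0],"twist":0,"hand":1},{"delta_pos":[0,0,0],"twist":0,"hand":1},{"delta_pos":[0,0,0],"twist":0,"hand":1}]'
```

```text
time_s: 14.5
tool_pos: [427.9, 140.5, 183.2]
orientation: [0.573, 0.414, -0.414, -0.573]
force: [-2.5, -1.2, 9.4]
gripper_width: 31.3
```

```bash
python3 -m crank '[{"delta_pos":[0,0,0],"twist":0,"hand":0.2},{"delta_pos":[0,0,0],"twist":0,"hand":0},{"delta_pos":[0,0,0],"twist":0,"hand":-0.3},{"delta_pos":[0,0,0],"twist":0,"hand":-0.7},{"delta_pos":[0,0,0],"twist":0,"hand":-1},{"delta_pos":[0,0,0],"twist":0,"hand":-1},{"delta_pos":[0,0,0],"twist":0,"hand":-1},{"delta_pos":[0,0,0],"twist":0,"hand":-1}]' 20
python3 -m crank '[{"delta_pos":[0,-10,0],"twist":0,"hand":-1},{"delta_pos":[0,-20,0],"twist":0,"hand":-1},{"delta_pos":[0,-30,0],"twist":0,"hand":-1},{"delta_pos":[0,-35,0],"twist":0,"hand":-1},{"delta_pos":[0,-35,0],"twist":0,"hand":-1},{"delta_pos":[0,-35,0],"twist":0,"hand":-1},{"delta_pos":[0,-35,0],"twist":0,"hand":-1},{"delta_pos":[-35,0,0],"twist":0,"hand":-1},{"delta_pos":[-35,0,0],"twist":0,"hand":-1},{"delta_pos":[-35,0,0],"twist":0,"hand":-1},{"delta_pos":[-35,0,0],"twist":0,"hand":-1},{"delta_pos":[-35,0,0],"twist":0,"hand":-1},{"delta_pos":[-35,0,0],"twist":0,"hand":-1},{"delta_pos":[-35,0,0],"twist":0,"hand":-1},{"delta_pos":[-35,0,0],"twist":0,"hand":-1},{"delta_pos":[0,0,0],"twist":0,"hand":-1},{"delta_pos":[0,0,0],"twist":0,"hand":-1}]'
python3 -c "
from workcell import *
import cv2,numpy as np
a=get_image('top')[:,:,::-1];b=get_image('side')[:,:,::-1]
cv2.imwrite('pics/t6f.png',a);cv2.imwrite('pics/s6f.png',b)
a0=cv2.imread('pics/top0.png')
z=lambda i:cv2.resize(i[90:250,230:360],None,fx=3,fy=3,interpolation=cv2.INTER_CUBIC)
cv2.imwrite('pics/cmp.png',np.hstack([z(a0),z(a)]))
b0=cv2.imread('pics/side0.png')
z=lambda i:cv2.resize(i[140:300,180:380],None,fx=2,fy=2,interpolation=cv2.INTER_CUBIC)
cv2.imwrite('pics/cmps.png',np.hstack([z(b0),z(b)]))
"
```

```text
time_s: 15.17
tool_pos: [427.9, 140.5, 182.6]
orientation: [-0.573, -0.414, 0.414, 0.573]
force: [0.3, 0.7, 1.0]
gripper_width: 85.4
time_s: 16.58
tool_pos: [339.4, -126.5, 383.1]
orientation: [0.574, 0.413, -0.413, -0.574]
force: [0.5, 0.5, -0.6]
gripper_width: 85.4
```

View pics/cmp.png

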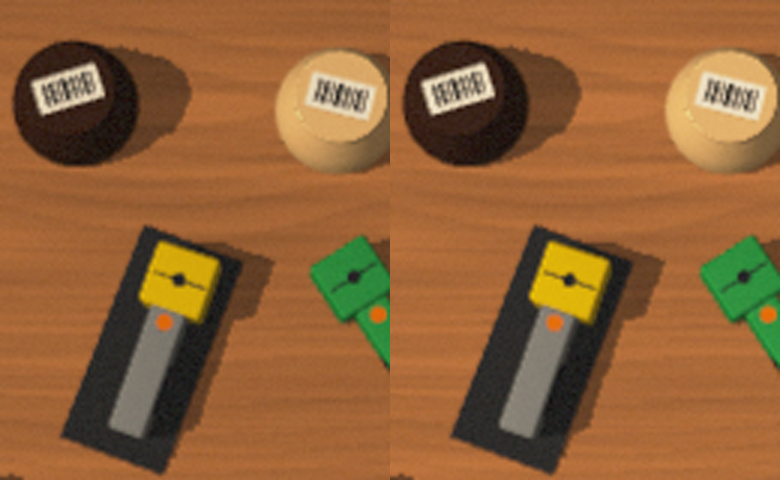

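View pics/cmps.png

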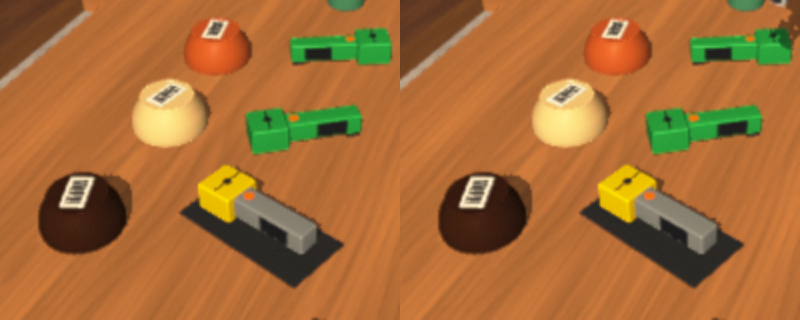

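The before and after views are indistinguishable: scanner flat in its place, bowls unmoved, and the arm clear and at rest.

```bash
python3 -c "
from workcell import *
s=sense();print(s['time_s'],abs(s['dq']).max()); print(hand_in())"
```

```text
16.6833 0.019626203241930963
the job is handed in; nothing more can be done
None
```

I scanned the walnut bowl's label with the yellow-headed scanner, put the scanner back on its mat and handed the job in at 16.7 s.

- **Scan:** I held the scanner level and still for about 3 s. By the side camera, the window was over the label centre to within about 1 mm, assuming the underside was 80 mm above the label. That height came from the lift distance, and an outline drawn at that height fitted the picture. The scan line was within about 1° of the label's long side. The top camera could not check this because the arm blocked its view.
- **Return:** I lowered the scanner until it touched the mat at about 9 N, then opened the gripper and moved clear. The before and after pictures from both cameras show the scanner flat in its original place. They show no movement of the walnut or maple bowl; the cherry bowl was compared in the side view only.
- **Disagreements:** Position readings taken while the arm was moving or still settling were off by up to about 5 mm, but settled readings agreed with the commands. No check failed.

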